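Pop the soap and catch it

ROBOT

A 6-joint arm with a two-finger parallel gripper is mounted at the origin on a cart in front of the work surface, level with it; the furniture and walls round the work are solid. World frame = base frame: x ahead of the robot, y to its left, z up, the work surface at z = 0. Lengths are in m, angles in degrees, forces in N, time in s.
With the tool pointing down it reaches from about 0.25 to 0.8 m from the base axis. Payload 3.9 kg.
Tool frame: the origin (TCP) lies at the very end of the fingers, on their centre line; the grasp point (between the pads) lies 19 mm behind it; x points along the fingers, z is the direction in which the jaws open and shut, and the axes are right-handed (so a half turn about x gives the same grasp; the last joint's range is limited). The gripper opens to 85 mm and grips with 20 to 120 N. Pads are 22 mm wide; open, the fingers measure 114 mm over their backs; the gripper's body (76 mm by 85 mm) begins 54 mm behind the grasp point. The pads swing forward as they close: fully open they stand 13 mm farther back than shut.
Start: joints at [-67.38, 14.897, -7.913, 67.191, 0, 90], TCP at [0.202, -0.485, 0.231] pointing down, gripper open.
Joint ranges: [-159.42, 159.42], [-47.68, 98.78], [-73.54, 78.23], [-108.79, 121.32], [-90, 84.71], [-180, 180]. Speed limits (degrees/s): [147.25, 147.25, 180, 180, 180, 180].

INTERFACE

Orientations are given as [roll, pitch, yaw] about the fixed x, y, z axes, in that order (R = Rz(yaw) Ry(pitch) Rx(roll)).
In Python, from workcell import env gives the robot as it stands. Calls block until the motion is done:
- env.movep(position, orientation): joint-space move of the TCP to a pose.
- env.line_to(position, rot=None, feed=0.15, threshold=None): straight line of the TCP; rot=None keeps the orientation; feed is the mean speed in m/s. With threshold (N) it stops when the force on the tool has changed by that much, and returns True; else False.
- env.move_j(angles): joint-space move.
- env.gripper_to(opening): finger opening in m; the grip force is fixed at half the most; returns when the fingers have stopped.
- env.pause(seconds).
- env.ik(position, orientation): joint angles nearest the present ones, or None.
- env.get_image(name): name is "scene" or "top" or "wrist"; returns the picture (420x560x3 uint8, red, green, blue); there is no depth.
- env.camera_info(name): a dict with "camera_matrix" (3x3 intrinsics, pixels), "R" (3x3) and "t" (3): a world point X has camera coordinates R X + t. Camera axes: x right, y down, z forward; pixel columns grow to the right and rows downward; lengths in m; the calibration is good to about 2 mm. A picture is of the moment at which its call begins: read the wrist's pose just before it. camera_info takes no time and is no camera call; for the wrist camera it gives the pose at the moment of the call.
A pose or a line that the arm cannot do raises env.IKError and nothing moves.
- env.hand_in(): hands the job in, once; it reports no verdict.
Trained networks look in the newest picture that a camera, given by its name, has taken for a name from the list of things; names that differ only in an ending like _2 or _b are one class to them, and where a whole thing is asked for, a point or a joint stands for the part that bears it (a point fixed in the world has none). Each returns a list of dicts, best first, with "p" (0 to 1); they miss things now and then, are a little off and sometimes report something else, mostly with a low value. They report only what shows in the picture. A call takes as long as a camera call.
- env.boxes_of(camera, name): "location" ([x, y, z] in m, in the coordinates of the camera as it stood for that picture, good to about 4 mm: the middle of the surface that is visible of it).
- env.spot_point(camera, name): "location" ([x, y, z] in m, in the coordinates of the camera as it stood for that picture, good to about 4 mm: a listed point, or the origin of a listed thing).
Readings, each from a call of its own:
- env.get_t(): time.
- env.get_joint_positions(): joint angles.
- env.get_joint_velocities(): joint speeds.
- env.get_effort(): joint torques, N m.
- env.get_tcp_pos(): TCP position.
- env.get_orientation(): TCP orientation.
- env.get_contact_force(): force on the tool from outside, world axes, zero at the start.
- env.get_wrist_torque(): the same for the moment, N m.
- env.get_gripper_width(): finger opening in m.
Only numpy, scipy, OpenCV 4.12 (cv2) and the standard library are available. Lean on these libraries where they do the work, as an engineer would, in place of code of your own. Each camera call takes 0.05 s, during which the arm holds its last target. There are 200 camera calls.

TASK

Press the blue ejector pad of the soap dispenser fully down, so that the spring pops the slippery soap bar out over its gate, and stop the bar on the sloping chute with the other finger before it slides off the open end. Do not grasp or lift the soap, and leave the other things alone. The program finishes while still holding: the finger stays against the bar, which rests on the chute between the gate and the open end.

Things in the scene. Friction and masses are not known exactly. Their poses are not given: they have to be found in the camera images.
- caddy: Soap dispenser on the worktop: open steel chute (56 mm wide, cheeks 5 mm thick, 16 mm high), white spring housing (98 mm high) at the high end, blue ejector pad on the -x side. Origin: on the worktop, under mid-chute. z up, y level toward the high end; the chute falls 20 deg toward -y. Floor height: 54 mm at y = +20 (gate), 32 mm at y = -41 (level with the pad), 12 mm at the open end y = -95.
- chute (a point): Point on the chute floor, mid-width, at the uphill face of the gate. y points up the slope along the floor, z square out of the floor, x across (away from the ejector pad). The floor ends open at y = -122 mm. The unpopped soap lies at y = +19 mm; behind it is a spring plate (1.0 N, 22 mm stroke).
- ejector_pad (a point): Centre of the top of the blue pad, 34 mm (caddy x) by 44 mm (caddy y), at caddy x = -64 mm, y = -41 mm, 53 mm above the worktop when up; moves with it. Beside it, 64 mm in +x, is the middle line of a free stretch of chute: one finger can press the pad while the other stands in the chute downhill of the soap.
- ejector (a joint): Travel of the ejector, 0 up to 0.011 m fully down, straight down; spring 3 N at the top, 5.8 N at the bottom. The 7 mm high gate in front of the soap is one piece with it; the soap pops at about 7 to 9 mm. Let go, it springs up, and the gate would lift a bar lying over it (soap at chute y -19 to +19 mm).
- soap: Pale green soap bar, 50 mm across the chute (x), 38 mm along it (y), 20 mm thick (z), about 0.1 kg, very slippery (friction about 0.12). Origin: centre of its underside; axes parallel to those of point chute at the start. Once popped it slides off the open end within about half a second unless something stands in its way.
- mug: Stoneware mug, 82 x 115 x 92 mm, bystander. Origin: centre of its underside.
- pot: Small white jar with wooden lid, 98 mm across, 96 mm high, bystander. Origin: centre of its underside.
- lemon: Yellow lemon, 57 x 84 x 56 mm, bystander. Origin: centre of its underside.
- bowl: White bowl, 124 mm across, 56 mm high, bystander. Origin: centre of its underside.
- brush: Wooden dish brush lying on its bristles, 47 x 214 x 36 mm, bystander. Origin: centre of its underside.
- cup: Stoneware egg cup, 47 mm across, 50 mm high, bystander. Origin: centre of its underside.

How it is judged (in metres and radians):
On the way:
1. the ejector is pressed down (at least 9 of its 11 mm) by the robot (value of joint ejector above 0.009 m and contact force between the fingers and ejector above 0.5 N).
At the end, for the whole second after the job is handed in: The soap bar is at rest (under 20 mm/s) on the chute, its middle 5 to 100 mm down the slope from the gate and its underside within 10 mm of the floor, with a finger still against it (more than 0.03 N) (y of soap in the frame of chute between -0.1 and -0.005 m and z of soap in the frame of chute between -0.005 and 0.01 m and contact force between the fingers and soap above 0.03 N and linear speed of soap below 0.02 m/s); the arm keeps its last pose, push and grip.
It fails at once if the soap slides off the chute (y of soap in the frame of chute below -0.115 m).
It fails at once if the soap is lifted off the chute (more than 20 mm) (z of soap in the frame of chute above 0.02 m).
It fails at once if a bystander is moved more than 20 mm (distance of any of mug, pot, lemon, bowl, brush, cup from where it was at the start of the episode above 0.02 m).
It also fails if it takes over 34 s, if anything falls off the work surface, if the arm or the gripper's body presses on something with over 40 N, if the wrist force passes 120 N, or if a joint passes its speed limit or range.

## Working session

There is one attempt and no reset: what is moved stays moved. The work goes in short steps, each a Python script; the robot and the scene stay as the last script left them, time stands still between calls to the robot, and variables do not carry over. Pictures are saved under pics/ and viewed, about 8 in all and at most 12, crops included, and the job is handed in when it is done.

```bash
ls; mkdir -p pics
cat > h.py <<'E'
import numpy as np, cv2
from workcell import env
def w(cam,p):
    c=env.camera_info(cam); return np.array(c["R"]).T@(np.array(p)-np.array(c["t"]))
def shot(cam,name):
    im=env.get_image(cam); cv2.imwrite(f"pics/{name}.png",im[:,:,::-1]); return im
E
python3 - <<'E'
from h import *
np.set_printoptions(precision=4,suppress=True)
for cam in ["scene","top"]:
    shot(cam,cam+"0")
    for n in ["caddy","chute","ejector_pad","soap","mug","pot","lemon","bowl","brush","cup"]:
        print(cam,n,[(round(d["p"],2),w(cam,d["location"])) for d in env.spot_point(cam,n)[:2]])
print(env.get_t())
E
```

```text
pics
scene caddy [(0.79, array([0.4739, 0.2603, 0.0004]))]
scene chute [(0.97, array([0.4774, 0.2834, 0.0527]))]
scene ejector_pad [(0.47, array([0.4781, 0.282 , 0.0539]))]
scene soap []
scene mug [(0.83, array([ 0.7475,  0.1806, -0.0015]))]
scene pot [(0.73, array([ 0.3721, -0.3598,  0.0009]))]
scene lemon [(0.62, array([ 0.4231, -0.4997,  0.0034]))]
scene bowl [(0.7, array([ 0.5666, -0.4711,  0.0017]))]
scene brush []
scene cup [(0.67, array([ 0.3808, -0.1715, -0.0006]))]
top caddy [(0.86, array([ 0.4791,  0.2572, -0.002 ])), (0.3, array([ 0.7478,  0.1741, -0.0019]))]
top chute [(0.93, array([0.4762, 0.2777, 0.055 ]))]
top ejector_pad [(0.62, array([0.4093, 0.2222, 0.0533])), (0.55, array([ 0.479 ,  0.2593, -0.0043]))]
top soap [(0.49, array([0.4763, 0.2965, 0.0602]))]
top mug [(0.61, array([ 0.7473,  0.1758, -0.0027]))]
top pot [(0.89, array([ 0.3771, -0.3606,  0.0027])), (0.43, array([ 0.381 , -0.1779,  0.0026]))]
top lemon [(0.54, array([ 0.4231, -0.5013,  0.0009]))]
top bowl [(0.68, array([ 0.566 , -0.4758,  0.0026]))]
top brush [(0.88, array([ 0.3861,  0.0262, -0.0006]))]
top cup [(0.54, array([ 0.3825, -0.1791,  0.002 ]))]
1.1
```

View pics/top0.png

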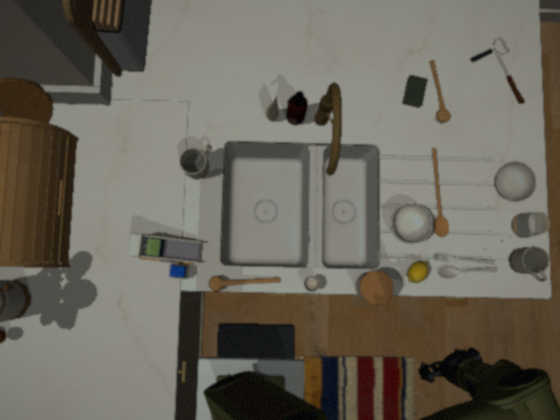

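View pics/scene0.png

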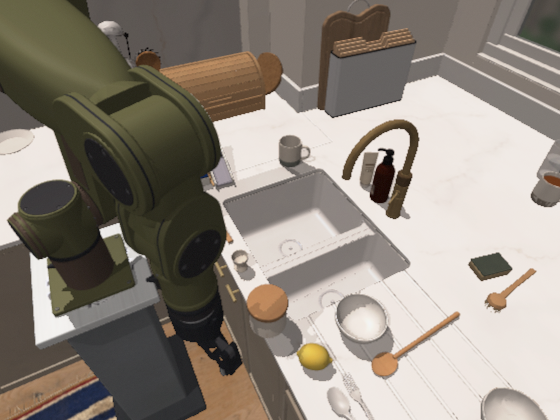

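The top view shows the caddy at px (130–205, 235–262) with the housing on the left (+y), and the blue pad at (179,270). In the scene view the arm mostly hides the caddy. The network points agree with a caddy yaw of about −5°. Next is a closer look with the wrist camera.

```bash
cat >> h.py <<'E'
from scipy.spatial.transform import Rotation as Rn
def ori(yaw,s=1):
    y=np.radians(yaw); X=np.array([0,0,-1.]); Z=s*np.array([np.cos(y),np.sin(y),0]); Y=np.cross(Z,X)
    return Rn.from_matrix(np.c_[X,Y,Z]).as_euler('xyz',degrees=True)
E
python3 - <<'E'
from h import *
np.set_printoptions(precision=4,suppress=True)
q0=env.get_joint_positions()
best=None
for s in (1,-1):
    q=env.ik([.43,.17,.27],ori(-5,s)); print(s,q)
    if q is not None and (best is None or abs(q[5])<abs(best[1][5])): best=(s,q)
s=best[0]; print("s",s)
env.movep([.43,.17,.27],ori(-5,s))
def look(tag):
    shot("wrist",tag)
    for n in ["caddy","chute","ejector_pad","soap"]:
        print(n,[(round(d["p"],2),w("wrist",d["location"])) for d in env.spot_point("wrist",n)[:2]])
look("w1")
env.movep([.43,.25,.27],ori(-5,s)); look("w2")
print(env.get_t(), env.get_joint_positions())
E
```

```text
1 [ 21.5713   7.8923 -11.1665  70.9412   0.     116.5713]
-1 [ 21.5713   7.8923 -11.1665  70.9412   0.     -63.4287]
s -1
caddy [(0.87, array([0.4791, 0.259 , 0.0017]))]
chute [(0.68, array([0.4812, 0.2822, 0.0494]))]
ejector_pad [(0.55, array([0.4075, 0.2254, 0.0537]))]
soap [(0.85, array([0.48  , 0.2918, 0.0641])), (0.67, array([0.4077, 0.2264, 0.0544]))]
caddy [(0.93, array([0.4813, 0.2588, 0.0002]))]
chute [(0.64, array([0.4756, 0.2816, 0.0488]))]
ejector_pad [(0.94, array([0.4092, 0.2251, 0.0529]))]
soap [(0.93, array([0.4821, 0.2919, 0.0615]))]
4.4833 [ 30.0895  11.3378  -6.86    71.8116  -0.0089 -54.8293]<sys>:0: UserWarning: Gimbal lock detected. Setting third angle to zero since it is not possible to uniquely determine all angles.
```

Run:
```python
import cv2,numpy as np
a=cv2.imread("pics/w1.png");b=cv2.imread("pics/w2.png")
cv2.imwrite("pics/w12.png",cv2.resize(np.hstack([a,b]),(800,300)))
```

```text
(no output)
```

View pics/w1.png

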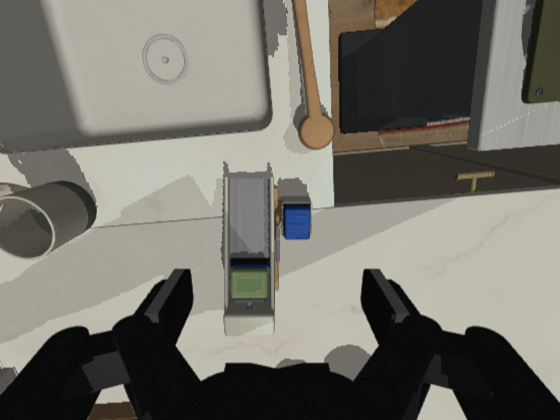

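View pics/w2.png

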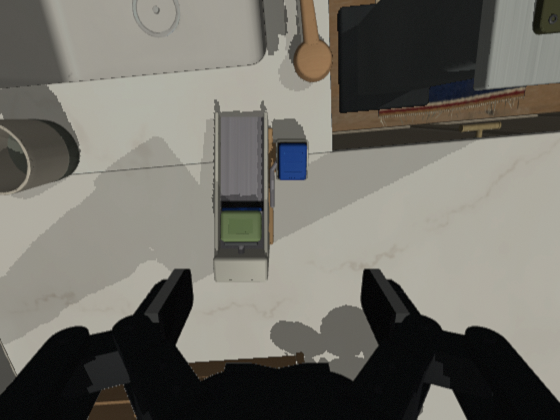

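The chute edges run straight up the wrist image (columns 222–275), so the jaws are aligned with the chute at yaw of about −5°. The pad is at (297,221) in the first view and (292,160) in the second, and the soap is still behind the gate. Next I fit the caddy pose, check the pad against its blue pixels, set the opening and move above.

```bash
python3 - <<'E' 2>/dev/null
from h import *
from scipy.optimize import least_squares
np.set_printoptions(precision=4,suppress=True)
ci=env.camera_info("wrist");K=np.array(ci["camera_matrix"]);R=np.array(ci["R"]);t=np.array(ci["t"])
def ray(u,v,z):
    d=R.T@np.linalg.inv(K)@[u,v,1]; C=-R.T@t; return C+d*(z-C[2])/d[2]
im=cv2.imread("pics/w2.png").astype(int)
m=((im[:,:,0]>110)&(im[:,:,0]>im[:,:,2]+60)&(im[:,:,0]>im[:,:,1]+50)).astype(np.uint8)
n,l,st,c=cv2.connectedComponentsWithStats(m); i=1+np.argmax(st[1:,4])
pts=np.argwhere(l==i)[:,::-1].astype(np.float32)
P=np.array([ray(u,v,.053)[:2] for u,v in pts],np.float32)
print("pad",st[i],c[i],ray(*c[i],.053),cv2.minAreaRect(P))
loc=np.array([[0,0],[0,.020],[-.064,-.041],[0,.038]])
obs=np.array([[.480,.2585],[.4775,.281],[.4088,.2245],[.481,.2925]])
def f(p):
    c,s=np.cos(p[2]),np.sin(p[2]); return (loc@np.array([[c,s],[-s,c]])+p[:2]-obs).ravel()
r=least_squares(f,[.48,.258,-.09]); p=r.x; print(p[:2],np.degrees(p[2]),r.fun.reshape(-1,2))
# edges of the chute outer walls in w2 px
for u,v in [(216,108),(216,195),(266,108),(266,195)]: print(ray(u,v,.05)[:2])
E
```

```text
pad [281 147  25  33 796] [292.7412 162.5364] [0.4088 0.2236 0.053 ] ((0.4083487391471863, 0.22454872727394104), (0.03902478143572807, 0.02962021343410015), 85.1764907836914)
[0.4773 0.2582] -6.034611680804739 [[-0.0027 -0.0003]
 [ 0.0019 -0.0029]
 [ 0.0005 -0.0003]
 [ 0.0003  0.0035]]
[0.4929 0.1532]
[0.5089 0.2565]
[0.4351 0.1583]
[0.4455 0.2622]
```

```bash
python3 - <<'E' 2>/dev/null
from h import *
np.set_printoptions(precision=4,suppress=True)
env.gripper_to(.050)
env.movep([.440,.214,.115],ori(-5.2,-1))
shot("wrist","w3"); shot("scene","s3")
print(env.get_tcp_pos(),env.get_gripper_width(),env.get_contact_force(),env.get_t())
E
```

```text
[0.4421 0.2154 0.1171] 0.05035128591127749 [-0.6394 -1.0389  0.3309] 5.7083
```

View pics/w3.png

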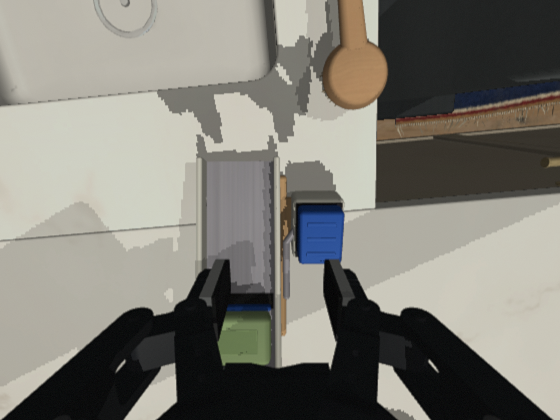

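```bash
python3 - <<'E' 2>/dev/null
from h import *
ci=env.camera_info("wrist");K=np.array(ci["camera_matrix"]);R=np.array(ci["R"]);t=np.array(ci["t"])
T=env.get_tcp_pos(); print(T)
ax=Rn.from_euler('xyz',env.get_orientation(),degrees=True).as_matrix()
Z=-ax[:,2]; Y=np.cross([0,0,1],Z)
im=cv2.imread("pics/w3.png")
for z in (T[2]-.0,.053,.04):
  for off in (-.0395,-.032,-.025,.025,.032,.0395):
    for y in (-.011,.011):
      p=np.array([T[0],T[1],0])+Z*off+Y*y; p[2]=z
      q=K@(R@p+t); q=q[:2]/q[2]; 
      cv2.circle(im,tuple(int(a) for a in q),2,(0,0,255) if z>.1 else ((0,255,255) if z>.05 else (255,0,255)),-1)
cv2.imwrite("pics/w3p.png",im[120:380,130:430].repeat(2,0).repeat(2,1))
print(Z,Y)
E
```

```text
[0.44206216 0.21538676 0.11707748]
[ 0.99591804 -0.09017675  0.00392473] [ 0.09017675  0.99591804 -0.        ]
```

View pics/w3p.png

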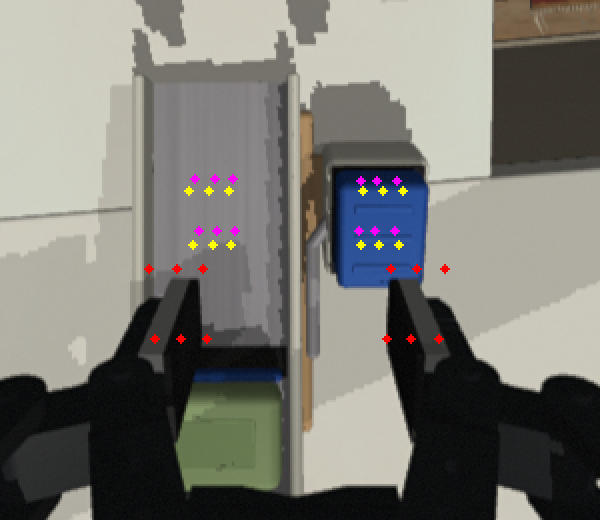

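The projected finger footprints (yellow, z = 53 mm) fall well inside the pad and inside the free stretch of chute. Next I descend to contact and press.

```bash
python3 - <<'E' 2>/dev/null
from h import *
np.set_printoptions(precision=4,suppress=True)
st=lambda m:print(m,env.get_tcp_pos(),env.get_contact_force(),env.get_wrist_torque(),round(env.get_t(),2))
T=env.get_tcp_pos()
env.line_to([.440,.214,.065],feed=.08); st("65")
print(env.line_to([.440,.214,.035],feed=.02,threshold=2)); st("contact")
z=env.get_tcp_pos()[2]
if z>.042:
    print(env.line_to([.440,.214,z-.013],feed=.02,threshold=9)); st("pressed")
    env.pause(.8); st("hold")
    shot("wrist","w4"); 
    for n in ("soap","chute","ejector_pad"): print(n,[(round(d["p"],2),w("wrist",d["location"])) for d in env.spot_point("wrist",n)[:2]])
E
```

```text
65 [0.4403 0.2142 0.0653] [-0.5599  0.1528  0.2934] [ 0.0317 -0.0023 -0.011 ] 6.48
True
contact [0.4399 0.2139 0.0481] [1.3199 1.0098 2.2533] [ 0.0438 -0.1177  0.0257] 7.37
True
pressed [0.4399 0.214  0.0389] [-1.3257 -1.5793  7.7583] [-0.1657  0.3899 -0.0571] 7.88
hold [0.4399 0.214  0.0389] [-0.7941 -0.7466  7.6524] [-0.114   0.3723 -0.02  ] 8.68
soap [(0.66, array([0.4756, 0.2427, 0.043 ]))]
chute []
ejector_pad []
```

View pics/w4.png

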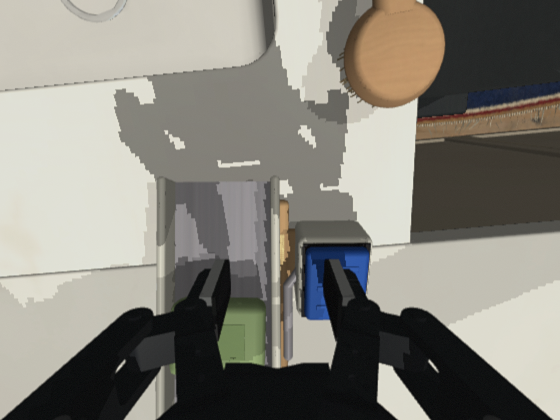

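The soap has popped and rests against the left finger at roughly chute y = −39 mm. The pad is down about 9 mm, so I press a little further to reach the stop.

```bash
python3 - <<'E' 2>/dev/null
from h import *
np.set_printoptions(precision=4,suppress=True)
st=lambda m:print(m,env.get_tcp_pos(),env.get_contact_force(),env.get_wrist_torque(),round(env.get_t(),2))
for z in (.038,.037,.036,.035,.034):
    r=env.line_to([.440,.214,z],feed=.02,threshold=12); env.pause(.15); st((z,r))
    if r or env.get_contact_force()[2]>14: break
env.pause(.5); st("hold")
shot("wrist","w5"); print("soap",[(round(d["p"],2),w("wrist",d["location"])) for d in env.spot_point("wrist","soap")[:2]])
shot("top","t5"); print("soap",[(round(d["p"],2),w("top",d["location"])) for d in env.spot_point("top","soap")[:2]])
shot("scene","s5")
E
```

```text
(0.038, False) [0.44   0.214  0.0388] [-2.2061 -1.5138 13.5206] [-0.2448  0.754   0.0119] 9.28
(0.037, False) [0.44   0.214  0.0387] [-2.9703 -2.56   21.9325] [-0.4065  1.2706  0.0397] 9.68
hold [0.44   0.214  0.0387] [-3.6464 -1.7374 21.4353] [-0.4629  1.2731  0.0498] 10.18
soap [(0.61, array([0.4781, 0.2357, 0.0408]))]
soap [(0.37, array([ 0.3745, -0.3634,  0.0019]))]
```

View pics/w5.png

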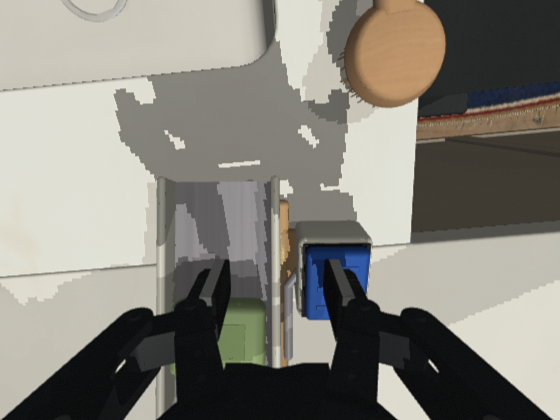

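```bash
python3 - <<'E' 2>/dev/null
from h import *
a,b=(cv2.imread(f"pics/{n}.png").astype(int) for n in("w4","w5")); print("soap region diff",abs(a-b)[300:370,175:265].mean())
print(env.get_contact_force(),env.get_t()); env.hand_in()
E
```

```text
soap region diff 1.4617989417989419
[-2.43756997 -2.00591867 21.51528703] 10.4333
the job is handed in; nothing more can be done
```

I pressed the ejector down to its stop with one finger. The soap popped over the gate and came to rest against the other finger standing in the chute. I handed the job in at 10.4 s with that hold kept.

- **Ejector:** the pad moved about 9.4 mm after the first contact stop. Force then rose from 8 N to 21 N with almost no further movement, and the moments put the load on the pad side. I take that as the end stop. The measured travel is less than the stated 11 mm, probably because the contact stop came a little after first touch.
- **Soap:** the two wrist-camera readings put its middle about 39 and 47 mm down the slope from the gate, and geometry gives about −34 mm. The bar did not shift in the wrist pictures taken about 1.5 s apart, and its yaw looks straight in the chute.
- **Not confirmed:**
  - The finger's force on the soap is too small to separate from the pad load; I expect about 0.2 N from the slope.
  - The top camera's last soap detection was a false one, on the pot (p = 0.37), so only the wrist view supports the final soap position.
  - I did not re-measure the bystanders at the end. The only contact forces seen were at the pad.

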